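Pop the snap die out of the rack and lock it into the setting base

TASK

The round steel snap-setting die is locked down in the push-push socket of the wooden rack. Press it once to make it pop up, lift it out, stand it in the push-push socket of the steel setting base and press it until it locks down there. Press gently (the catches are damaged by more than 18 N) and leave the other things on the bench where they are.

Things in the scene. Friction and masses are not known exactly. Their poses are not given: they have to be found in the camera images.
- die_mid (a point): Centre (half-way up) of the snap-setting die: a loose plain steel cylinder 32 mm across, 41 mm tall, about 0.2 kg, z along its axis. Foot chamfered 2 mm; the top 10 mm taper like a cone to a flat 16 mm across. Locked in a socket only about 11 mm (the taper) stand proud of the block, too little to grip; on a raised seat 27 mm, to be gripped from above. It only rests on the seat, held by nothing else.
- rack: The storage rack, a fixed block of light wood with dark end strips, 94 mm along its x, 160 mm along its y, 60 mm tall; origin at the centre of its underside, z up. One vertical round bore 33.5 mm across with a 2 mm chamfered mouth in the middle of its top.
- rack_mouth (a point): Centre of the bore's mouth in the rack's top face, 60 mm above the bench.
- rack_seat: Push-push seat: sprung brass disc 31 mm across in the rack's bore, origin at the centre of its top. 14 mm below the rack's top when raised, 29.5 mm when locked. At the start locked, die on it. A press must go 3 to 9 mm beyond the locked depth (differs each time), just up to a firm rubber stop found by feel; on letting go it then changes state (locked to raised, or raised to locked). A shorter press changes nothing.
- base: The setting base, a fixed dark steel block 90 x 90 mm, 60 mm tall, in a grey flange 140 x 130 mm and 12 mm high with four bolts (17 mm to their tops); origin at the centre of its underside, z up. One vertical round bore 33.5 mm across with a 2 mm chamfered mouth in the middle of its top.
- base_mouth (a point): Centre of the bore's mouth in the base's top face, 60 mm above the bench.
- base_seat: The same kind of push-push seat in the base's bore, same depths, origin at the centre of its top; at the start raised and empty. The spring of either seat pushes up with 6 N raised, 7.5 N locked, 8 N at the stop (the die's weight of 2 N helps the press); the stop is stiff: press slowly and let go once 9 to 10 N is felt. More than 18 N on a seat damages it.
- spool: Bystander: a red thread spool standing on the bench, 42 mm across, 55 mm tall, origin at the centre of its foot.
- paint: Bystander: a white bottle with a black cap, 48 mm across, 100 mm tall, origin at the centre of its foot.
- mallet: Bystander: a hammer with a wooden handle lying on the bench, along its own x.
Not all that is in view belongs to the job. Of the things shaped like the part that bears die_mid, the bare steel one is meant.

How it is judged:
By the outcome, as a careful person would: the job done as asked, in the order asked, and still so for the second after the job is handed in, with the robot touching nothing.
It also fails if it takes over 59 s, if anything falls off the work surface, if the arm or the gripper's body presses on something with over 40 N, if the wrist force passes 120 N, or if a joint passes its speed limit or range.

ROBOT

A 7-joint arm with a two-finger parallel gripper is mounted at the origin on the work surface. World frame = base frame: x ahead of the robot, y to its left, z up, the work surface at z = 0. Lengths are in m, angles in rad, forces in N, time in s.
With the tool pointing down it reaches from about 0.425 to 0.875 m from the base axis. Payload 9.9 kg.
Tool frame: the origin (TCP) lies between the finger pads; the fingertips stand 14 mm ahead of it and the grasp point (between the pads) lies 5 mm behind it (manip.finger_overhang is the distance from the TCP to the fingertips, in m); z points along the fingers, y is the direction in which the jaws open and shut (so a half turn about z gives the same grasp; the last joint's range is limited). The gripper opens to 85 mm and grips with 20 to 120 N. Pads are 22 mm wide; open, the fingers measure 114 mm over their backs; the gripper's body (76 mm by 85 mm) begins 54 mm behind the grasp point. The pads swing forward as they close: fully open they stand 13 mm farther back than shut.
Start: joints at [-1.305, 0.576, 0.025, 1.437, -0.015, 1.129, -0.057], TCP at [0.231, 0.634, 0.21] pointing down, gripper open.
Joint ranges: [-2.76, 2.76], [-0.34, 2.15], [-1.52, 1.57], [0.19, 2.46], [-1.09, 4.23], [0.17, 1.99], [-2.82, 2.82]. Speed limits (rad/s): [2.22, 2.22, 3.01, 3.01, 3.14, 3.14, 3.14].

INTERFACE

Orientations are given as a rotation vector (axis times angle).
In Python, from rig import manip gives the robot as it stands.
- The arm moves only by the tool servo_tool, never from a script. Its argument "moves" is a list of rows, each a list of 2 entries, a list of its own where there are three numbers: the shift along the tool's x, y, z each as a share of 120 mm, from -1 to 1, then the turn, a rotation vector about the tool's x, y, z each as a share of 30 degrees, from -1 to 1. In form: [[[dx, dy, dz], [wx, wy, wz]], ...]. A call has 1 to 8 rows; each row is the pose to reach, as a shift and turn from the pose commanded when the call began, along the tool's axes at that moment; what a row does not reach only later rows make up. A row lasts 1/8 s, in which the tool goes at most 62.5 mm and 10.7 degrees, less where a joint would pass 70% of its speed; a pose out of reach is approached as far as the arm can. A call with a number of a shift or a turn outside -1 to 1 is refused whole. A call with a gripper value outside its range is refused whole. "fingers" is the opening, from -1 (shut) to 1 (fully open), so that 0 is half open, set as the call begins (left out, the last holds). The fingers move at their own pace and stop on an object; "squeeze" is the grip in N (left out, the last holds). Time passes only in rows, so rows that repeat a pose let the fingers close. It gives the time, the measured TCP pose, the force and the opening at its end, in the units of the state.
- manip.get_obs(): the state, without advancing time (a new reading comes with each control period).
- manip.capture(name): name is "scene" or "top" or "wrist"; returns the picture (400x640x3 uint8, red, green, blue); there is no depth.
- manip.camera_info(name): a dict with "fx", "fy", "cx", "cy" (pixels), "k1" (the pictures are not rectified: a ray, as slopes to the right and down, at radius r is drawn at 1 + k1 r^2 times it, then the intrinsics apply), "R" (3x3) and "t" (3): a world point X has camera coordinates R X + t. Camera axes: x right, y down, z forward; pixel columns grow to the right and rows downward; lengths in m; the calibration is good to about 2 mm. A picture is of the moment at which its call begins: read the wrist's pose just before it. camera_info takes no time and is no camera call; for the wrist camera it gives the pose at the moment of the call.
- manip.sign_off(): hands the job in, once; it reports no verdict.
The state is a dict: "time": time; "q": joint angles; "dq": joint speeds; "joint_torque": joint torques, N m; "position": TCP position; "tcp_rot": TCP orientation; "force": force on the tool from outside, world axes, zero at the start; "ft_torque": the same for the moment, N m; "width": finger opening in m.
Only numpy, scipy, OpenCV 4.12 (cv2) and the standard library are available. Lean on these libraries where they do the work, as an engineer would, in place of code of your own. Each camera call takes 0.05 s, during which the arm holds its last target. There are 200 camera calls.

## Working session

There is one attempt and no reset: what is moved stays moved. The work goes in short steps, Python scripts to look and compute and a tool call to move; the robot and the scene stay as the last step left them, time stands still between calls to the robot, and variables do not carry over. Pictures are saved under pics/ and viewed, about 8 in all and at most 12, crops included, and the job is handed in when it is done.

Besides the shell and the picture viewer there is one more tool, called after "Call:" by a JSON object that holds its "op" and its "data", one argument or row to a line. servo_tool: Moves the arm, as the interface text tells. Shift numbers are shares of 120 mm and turn numbers shares of 30 degrees, none past 1 either way. Its arguments: {"type":"object","properties":{"moves":{"type":"array"},"fingers":{"type":"number"},"squeeze":{"type":"number"}},"required":["moves"]}

```bash
ls; mkdir -p pics; python3 - <<'E'
from rig import manip
import cv2,numpy as np
o=manip.get_obs();print(o['time'],o['position'],o['tcp_rot'],o['force'],o['width'],manip.finger_overhang)
for n in("scene","top"):
    im=manip.capture(n);cv2.imwrite(f"pics/{n}0.png",im[...,::-1])
    c=manip.camera_info(n);print(n,c)
E
```

```text
pics
0.0 [0.23115554 0.63367009 0.2094533 ] [-5.46597714e-01 -3.09347137e+00  2.53065211e-03] [-0.71025974  0.29926496 -0.58784778] 0.08525480157910222 0.014
scene {'fx': 376.65716428394865, 'fy': 376.65716428394865, 'cx': 316.2511703305497, 'cy': 202.0902890730073, 'k1': 0.01254132626439993, 'R': array([[ 0.55568832,  0.83133547, -0.00958257],
       [ 0.54368254, -0.37208451, -0.75230473],
       [-0.62898314,  0.41283708, -0.6587456 ]]), 't': array([-0.34069357, -0.27747676,  1.46739902])}
top {'fx': 446.67164374739565, 'fy': 446.67164374739565, 'cx': 325.6757723252336, 'cy': 202.96493770082085, 'k1': -0.03296453690206878, 'R': array([[ 0.01234933, -0.99967188, -0.02244144],
       [-0.99303225, -0.00963072, -0.11744873],
       [ 0.11719407,  0.02373549, -0.99282535]]), 't': array([-9.62045488e-04,  5.76409813e-01,  1.17458274e+00])}
```

View pics/top0.png

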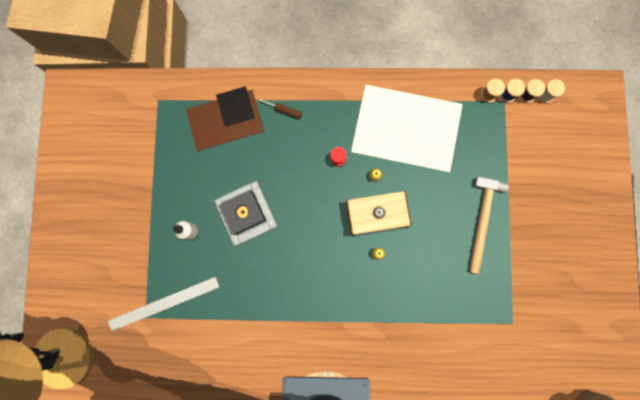

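View pics/scene0.png

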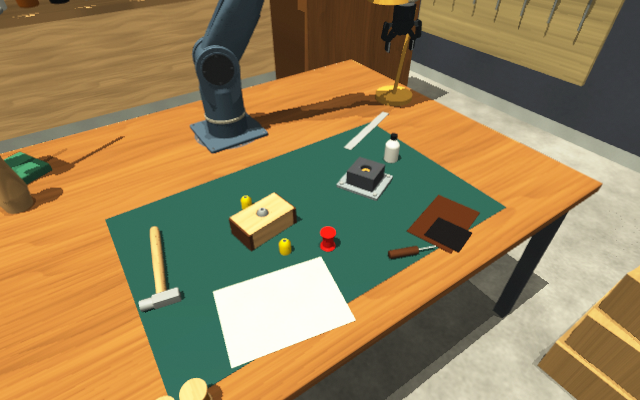

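Top view: the rack is at (379,212) with the steel die in its bore, and the base bore is at (243,212). Look-alikes for the die: the steel one at (379,212), and yellow/brass ones at (376,174) and (379,253). I choose the steel one in the rack and check it in a close crop.

```bash
cat > h.py <<'E'
import numpy as np,cv2
from rig import manip
from scipy.spatial.transform import Rotation as Ro
def ray(c,uv,z):
    K=np.array([[c['fx'],0,c['cx']],[0,c['fy'],c['cy']],[0,0,1]])
    p=cv2.undistortPoints(np.array(uv,float).reshape(-1,1,2),K,np.array([c['k1'],0,0,0.]))[:,0]
    R,t=np.array(c['R']),np.array(c['t']);C=-R.T@t
    d=np.c_[p,np.ones(len(p))]@R
    return C+d*((z-C[2])/d[:,2])[:,None]
def rel(P,yaw=None):
    """shift shares (tool axes) from measured TCP pose to world point P"""
    o=manip.get_obs();return Ro.from_rotvec(o['tcp_rot']).as_matrix().T@(np.array(P)-o['position'])/.12
E
python3 - <<'E'
from h import *
im=cv2.imread('pics/top0.png');c=manip.camera_info('top')
cr=[cv2.resize(im[y-40:y+40,x-40:x+40],None,fx=5,fy=5,interpolation=cv2.INTER_CUBIC) for x,y in((379,212),(243,212))]
cv2.imwrite('pics/crop.png',np.hstack(cr))
hsv=cv2.cvtColor(im,cv2.COLOR_BGR2HSV)
print(hsv[212,350:410:4].tolist())
for n,uv,z in(('rackm',(379,212),.06),('basem',(243,212),.06),('spool',(338,156),.055),('paint',(182,229),.1),('y1',(376,174),.04),('y2',(379,253),.04)):
    print(n,ray(c,uv,z).round(4))
E
```

```text
[[22, 101, 247], [25, 81, 253], [25, 82, 253], [25, 81, 253], [25, 83, 253], [25, 84, 253], [24, 37, 110], [24, 17, 147], [23, 28, 206], [23, 91, 250], [26, 76, 253], [26, 78, 253], [25, 84, 253], [23, 90, 253], [22, 96, 252]]
rackm [[ 0.5507 -0.1361  0.06  ]]
basem [[0.547 0.224 0.06 ]]
spool [[ 0.7015 -0.0267  0.055 ]]
paint [[0.4977 0.3719 0.1   ]]
y1 [[ 0.656  -0.1301  0.04  ]]
y2 [[ 0.4434 -0.1378  0.04  ]]
```

View pics/crop.png

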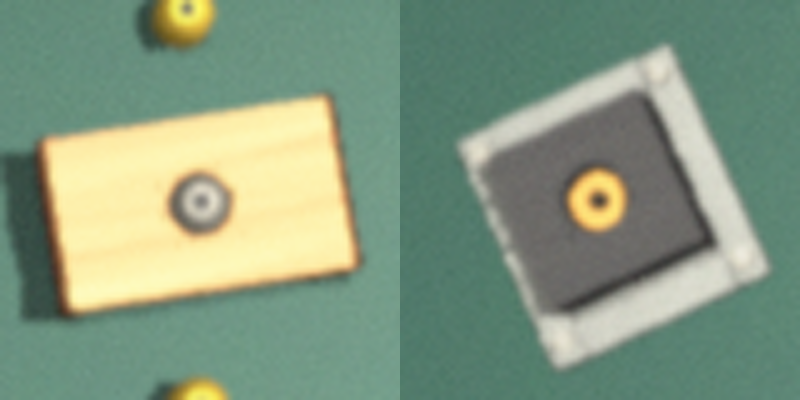

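The crop shows the die in the rack is bare steel grey, while the look-alikes are brass. The base bore is empty with its brass seat visible. Now heading to the rack.

Call:
{"op": "servo_tool", "data": {
  "moves": [
    [[-0.5,-0.5,0],[0,0,0]],
    [[-0.94,-1,0],[0,0,0]],
    [[-0.94,-1,0],[0,0,0]],
    [[-0.94,-1,0],[0,0,0]]
  ],
  "fingers": 1
}}

```text
time: 0.6
position: [0.2982, 0.4794, 0.2106]
tcp_rot: [0.554, 3.091, -0.002]
force: [0.0, 1.0, 0.2]
width: 0.0853
```

Call:
{"op": "servo_tool", "data": {
  "moves": [
    [[-0.5,-0.5,0],[0,0,0]],
    [[-0.94,-1,0],[0,0,0]],
    [[-0.94,-1,0],[0,0,0]],
    [[-0.94,-1,0],[0,0,0]]
  ]
}}

```text
time: 1.1
position: [0.3622, 0.3293, 0.2104]
tcp_rot: [0.553, 3.092, -0.001]
force: [0.3, 0.9, 0.3]
width: 0.0851
```

Call:
{"op": "servo_tool", "data": {
  "moves": [
    [[-0.5,-0.5,0],[0,0,0]],
    [[-0.94,-1,0],[0,0,0]],
    [[-0.94,-1,0],[0,0,0]],
    [[-0.94,-1,0],[0,0,0]]
  ]
}}

```text
time: 1.6
position: [0.427, 0.1788, 0.2103]
tcp_rot: [0.552, 3.092, -0.0]
force: [0.6, 0.9, -0.0]
width: 0.0852
```

Call:
{"op": "servo_tool", "data": {
  "moves": [
    [[-0.5,-0.5,0],[0,0,0]],
    [[-0.94,-1,0],[0,0,0]],
    [[-0.94,-1,0],[0,0,0]],
    [[-0.94,-1,0],[0,0,0]]
  ]
}}

```text
time: 2.1
position: [0.492, 0.0279, 0.2101]
tcp_rot: [0.55, 3.093, -0.001]
force: [-0.6, 0.7, 0.0]
width: 0.0854
```

Call:
{"op": "servo_tool", "data": {
  "moves": [
    [[-0.5,-0.5,0],[0,0,0]],
    [[-0.94,-1,0],[0,0,0]],
    [[-0.94,-1,0],[0,0,0]],
    [[-0.94,-1,0],[0,0,0]],
    [[-0.94,-1,0],[0,0,0]]
  ],
  "fingers": -1
}}

```text
time: 2.72
position: [0.556, -0.1196, 0.2098]
tcp_rot: [-0.542, -3.094, -0.002]
force: [-0.3, 0.5, 0.5]
width: 0.0002
```

```bash
python3 - <<'E'
from h import *
o=manip.get_obs();c=manip.camera_info('wrist');im=manip.capture('wrist')
cv2.imwrite('pics/w1.png',im[...,::-1])
print(o['time'],o['position'],o['tcp_rot'],o['q'],o['force'],o['width']);print(c)
R,t=c['R'],c['t'];p=R@np.array([.5507,-.1361,.07])+t;print(c['fx']*p[0]/p[2]+c['cx'],c['fy']*p[1]/p[2]+c['cy'])
E
```

```text
2.725 [ 0.55598528 -0.1195684   0.20980377] [-5.41555250e-01 -3.09355807e+00 -2.33505935e-03] [-0.02023578  0.42620379  0.22282553  1.73037618 -0.11067516  0.99816531
  1.46765286] [-0.34371579  0.50434313  0.5080664 ] 0.00016484628306511853
{'fx': 299.80920311177255, 'fy': 299.80920311177255, 'cx': 314.5549508606349, 'cy': 197.14546958840833, 'k1': -0.008744630432931673, 'R': array([[ 0.33976861,  0.94050843,  0.00108861],
       [ 0.90491933, -0.32722664,  0.27210977],
       [ 0.25627776, -0.09146925, -0.9622656 ]]), 't': array([-0.07740444, -0.57828887,  0.22533056])}
297.02092270194396 181.3958415894794
```

View pics/w1.png

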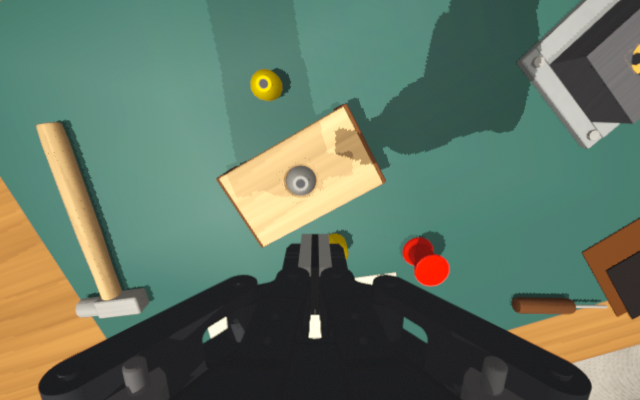

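The wrist view shows the steel die in the rack at about (300,180), with the closed fingertips at (315,240). Measuring the die with colour masks in both views.

```bash
cat >> h.py <<'E'
def blob(im,uv,r,f):
    """contour nearest uv of mask f(hsv) in a window, scaled 8x; returns ellipse"""
    u,v=map(int,uv);w=cv2.resize(im[v-r:v+r,u-r:u+r],None,fx=8,fy=8,interpolation=cv2.INTER_CUBIC)
    m=f(cv2.cvtColor(w,cv2.COLOR_BGR2HSV).astype(int)).astype(np.uint8)*255
    cs,_=cv2.findContours(m,cv2.RETR_EXTERNAL,cv2.CHAIN_APPROX_NONE)
    k=max(cs,key=cv2.contourArea)
    e=cv2.fitEllipse(cv2.convexHull(k));px=lambda p:np.array([(p[0]+.5)/8+u-r-.5,(p[1]+.5)/8+v-r-.5])
    return px(e[0]),np.array(e[1])/8
E
python3 - <<'E'
from h import *
W=cv2.imread('pics/w1.png');T=cv2.imread('pics/top0.png')
cw=manip.camera_info('wrist');ct=manip.camera_info('top')
for n,im,c,uv,r in(('wrist',W,cw,(300,180),22),('top',T,ct,(379,212),11)):
    p,s=blob(im,uv,r,lambda h:h[...,1]<60)
    print(n,p,s,*[ray(c,p,z)[0].round(4) for z in(.060,.065,.071)])
p,s=blob(T,(243,212),11,lambda h:(h[...,1]>90)&(h[...,2]>120));print('baseseat',p,s,ray(ct,p,.046),ray(ct,p,.06))
cr=[379-40,212-40];q=np.array([(42,145),(330,97),(358,268),(68,315)])/5+cr
P=ray(ct,q,.06);print('rack corners mean',P.mean(0),P.round(3)[:,:2].tolist())
cv2.imwrite('pics/c2.png',cv2.resize(W[150:210,270:330],None,fx=9,fy=9,interpolation=cv2.INTER_CUBIC))
E
```

```text
wrist [300.39121246 180.10944557] [28.99150467 29.12657547] [ 0.5525 -0.1335  0.06  ] [ 0.5515 -0.1329  0.065 ] [ 0.5503 -0.1322  0.071 ]
top [378.67636108 212.23932171] [10.3772707  10.58553505] [ 0.5501 -0.1352  0.06  ] [ 0.5496 -0.1347  0.065 ] [ 0.549  -0.1342  0.071 ]
baseseat [242.02387524 211.53245449] [12.15553761 13.04521847] [[0.54960473 0.22963573 0.046     ]] [[0.54825105 0.22665471 0.06      ]]
rack corners mean [ 0.54759696 -0.13580033  0.06      ] [[0.579, -0.053], [0.606, -0.205], [0.516, -0.219], [0.489, -0.067]]
```

View pics/c2.png

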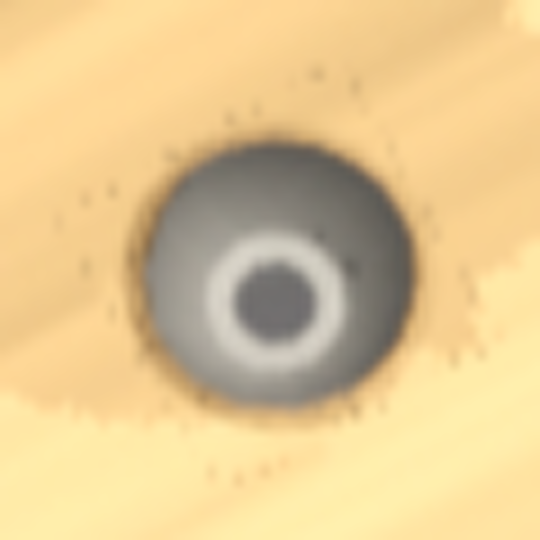

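Call:
{"op": "servo_tool", "data": {
  "moves": [
    [[-0.01,-0.12,0.3],[0,0,0]],
    [[-0.01,-0.12,0.6],[0,0,0]],
    [[-0.01,-0.12,0.8],[0,0,0]],
    [[-0.01,-0.12,0.9],[0,0,0]],
    [[-0.01,-0.12,0.95],[0,0,0]],
    [[-0.01,-0.12,0.95],[0,0,0]]
  ]
}}

```text
time: 3.52
position: [0.5521, -0.1363, 0.0967]
tcp_rot: [0.546, 3.093, 0.0]
force: [0.5, -0.8, -0.2]
width: -0.0002
```

```bash
python3 - <<'E'
from h import *
o=manip.get_obs();print(o['position'],o['force'],rel([.5525,-.1335,.085]))
c=manip.camera_info('wrist');im=manip.capture('wrist');im=np.ascontiguousarray(im[...,::-1]);cv2.imwrite('pics/w2.png',im)
cv2.imwrite('pics/w2c.png',cv2.resize(im[130:290,220:420],None,fx=3,fy=3))
E
```

```text
[ 0.55205664 -0.13626344  0.09667885] [ 0.48835548 -0.76972729 -0.18833293] [0.00444717 0.0228798  0.09732736]
```

View pics/w2c.png

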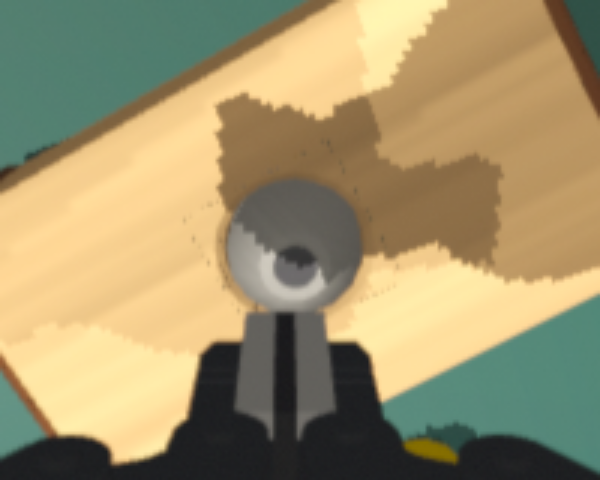

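The closed fingertips are centred at u≈315 and the die flat at (318,218). That is 2.6 mm along tool +y, which agrees with the computed offset. Correcting it and pressing slowly.

Call:
{"op": "servo_tool", "data": {
  "moves": [
    [[0,0.022,0.03],[0,0,0]],
    [[0,0.022,0.06],[0,0,0]],
    [[0,0.022,0.08],[0,0,0]],
    [[0,0.022,0.09],[0,0,0]],
    [[0,0.022,0.1],[0,0,0]],
    [[0,0.022,0.11],[0,0,0]],
    [[0,0.022,0.12],[0,0,0]],
    [[0,0.022,0.12],[0,0,0]]
  ]
}}

```text
time: 4.58
position: [0.5526, -0.1343, 0.0818]
tcp_rot: [-0.547, -3.093, 0.0]
force: [-1.0, -0.3, -0.3]
width: -0.0003
```

Call:
{"op": "servo_tool", "data": {
  "moves": [
    [[0,0,0.005],[0,0,0]],
    [[0,0,0.01],[0,0,0]],
    [[0,0,0.015],[0,0,0]],
    [[0,0,0.02],[0,0,0]],
    [[0,0,0.02],[0,0,0]]
  ]
}}

```text
time: 5.2
position: [0.5526, -0.1343, 0.0794]
tcp_rot: [-0.547, -3.093, 0.0]
force: [-0.1, -0.4, -0.8]
width: 0.0002
```

Call:
{"op": "servo_tool", "data": {
  "moves": [
    [[0,0,0.004],[0,0,0]],
    [[0,0,0.008],[0,0,0]],
    [[0,0,0.008],[0,0,0]]
  ]
}}

```text
time: 5.58
position: [0.5526, -0.1343, 0.0785]
tcp_rot: [-0.547, -3.094, 0.0]
force: [0.8, 0.7, 0.7]
width: -0.0002
```

```bash
python3 - <<'E'
from h import *
o=manip.get_obs();print(o['position'],o['force'],o['joint_torque'])
im=manip.capture('wrist');im=np.ascontiguousarray(im[...,::-1]);cv2.imwrite('pics/w3.png',im)
cv2.imwrite('pics/w3c.png',cv2.resize(im[150:270,240:390],None,fx=4,fy=4))
E
```

```text
[ 0.5526023  -0.13426452  0.07848563] [0.81211442 0.66881924 0.70839688] [ 1.42195211e-03 -6.71581221e+01  4.82732490e+00 -1.99870080e+01
  9.58411518e-03 -9.71079193e-03  1.85383491e-03]
```

View pics/w3c.png

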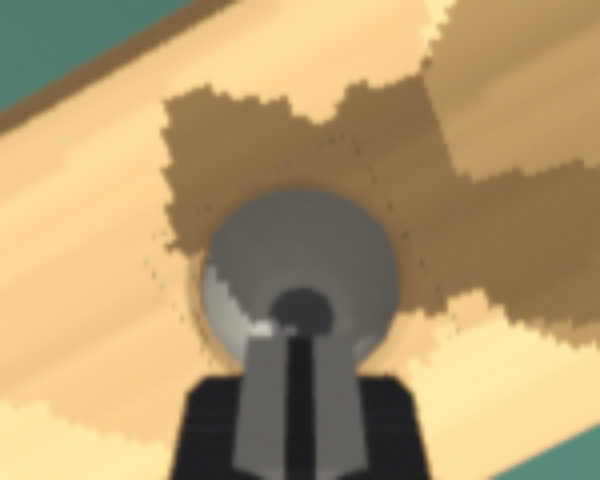

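The wrist view shows the die flat centred under the tool at (315,227). The fingertips' front edge is at v≈234 and still seems to be above the flat, which agrees with zero force. Carrying on down by feel.

Call:
{"op": "servo_tool", "data": {
  "moves": [
    [[0,0,0.004],[0,0,0]],
    [[0,0,0.008],[0,0,0]],
    [[0,0,0.012],[0,0,0]],
    [[0,0,0.016],[0,0,0]],
    [[0,0,0.016],[0,0,0]]
  ]
}}

```text
time: 6.25
position: [0.5526, -0.1343, 0.0766]
tcp_rot: [-0.547, -3.094, 0.0]
force: [1.3, 0.6, 0.2]
width: -0.0
```

Call:
{"op": "servo_tool", "data": {
  "moves": [
    [[0,0,0.004],[0,0,0]],
    [[0,0,0.008],[0,0,0]],
    [[0,0,0.012],[0,0,0]],
    [[0,0,0.016],[0,0,0]]
  ]
}}

```text
time: 6.75
position: [0.5526, -0.1343, 0.0747]
tcp_rot: [0.547, 3.094, -0.0]
force: [0.3, 0.6, -0.0]
width: 0.0002
```

```bash
python3 - <<'E'
from h import *
o=manip.get_obs();print(o['position'],o['force'],o['ft_torque'])
ims=[np.ascontiguousarray(manip.capture(n)[...,::-1]) for n in('wrist','scene')]
cv2.imwrite('pics/w4c.png',np.hstack([cv2.resize(ims[0][180:255,270:370],(640,480),interpolation=cv2.INTER_CUBIC)[:, 120:520],cv2.resize(ims[1][170:260,215:315],(400,480)) ]))
E
```

```text
[ 0.55264635 -0.13426867  0.07466488] [ 0.32138218  0.57085607 -0.00179614] [ 0.0272651   0.02752475 -0.02394928]
```

View pics/w4c.png

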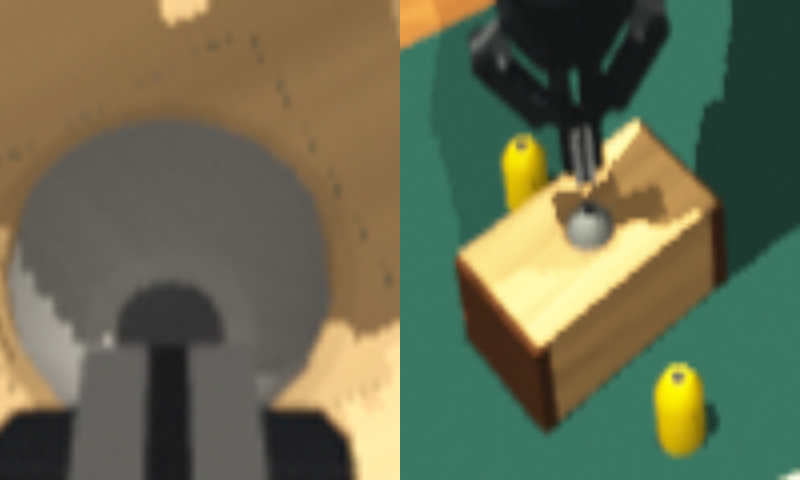

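The scene crop shows the fingertips still clearly above the die (tip at crop (585,185), flat at (590,207)), so roughly 1 cm of gap remains. Going on in steps smaller than the minimum stroke.

Call:
{"op": "servo_tool", "data": {
  "moves": [
    [[0,0,0.01],[0,0,0]],
    [[0,0,0.02],[0,0,0]],
    [[0,0,0.02],[0,0,0]]
  ]
}}

```text
time: 7.22
position: [0.5525, -0.1343, 0.0722]
tcp_rot: [-0.547, -3.093, 0.0]
force: [-0.0, -0.7, 0.1]
width: 0.0001
```

Call:
{"op": "servo_tool", "data": {
  "moves": [
    [[0,0,0.01],[0,0,0]],
    [[0,0,0.02],[0,0,0]],
    [[0,0,0.02],[0,0,0]]
  ]
}}

```text
time: 7.6
position: [0.5526, -0.1343, 0.0698]
tcp_rot: [-0.547, -3.093, 0.0]
force: [0.8, 0.1, -0.8]
width: 0.0001
```

Call:
{"op": "servo_tool", "data": {
  "moves": [
    [[0,0,0.01],[0,0,0]],
    [[0,0,0.02],[0,0,0]],
    [[0,0,0.02],[0,0,0]]
  ]
}}

```text
time: 7.98
position: [0.5525, -0.1343, 0.0674]
tcp_rot: [-0.547, -3.093, -0.0]
force: [-0.7, 0.2, 0.7]
width: 0.0
```

Call:
{"op": "servo_tool", "data": {
  "moves": [
    [[0,0,0.01],[0,0,0]],
    [[0,0,0.02],[0,0,0]],
    [[0,0,0.02],[0,0,0]]
  ]
}}

```text
time: 8.35
position: [0.5526, -0.1343, 0.065]
tcp_rot: [-0.547, -3.093, 0.0]
force: [-0.2, 0.8, -0.1]
width: -0.0002
```

Call:
{"op": "servo_tool", "data": {
  "moves": [
    [[0,0,0.01],[0,0,0]],
    [[0,0,0.02],[0,0,0]],
    [[0,0,0.02],[0,0,0]]
  ]
}}

```text
time: 8.72
position: [0.5526, -0.1343, 0.0626]
tcp_rot: [-0.547, -3.093, 0.0]
force: [1.0, 0.4, 0.5]
width: -0.0001
```

```bash
python3 - <<'E'
from h import *
o=manip.get_obs();print(o['position'],o['force'],o['q'])
ims=[np.ascontiguousarray(manip.capture(n)[...,::-1]) for n in('wrist','scene')]
cv2.imwrite('pics/w5c.png',np.hstack([cv2.resize(ims[0][180:255,270:370],(640,480),interpolation=cv2.INTER_CUBIC)[:, 120:520],cv2.resize(ims[1][170:260,225:300],(400,480)) ]))
E
```

```text
[ 0.5525613  -0.13425589  0.06259038] [1.00463192 0.35965202 0.45435044] [ 0.04052276  0.60089185  0.17739637  1.89626515 -0.16372987  0.65851007
  1.53831077]
```

View pics/w5c.png

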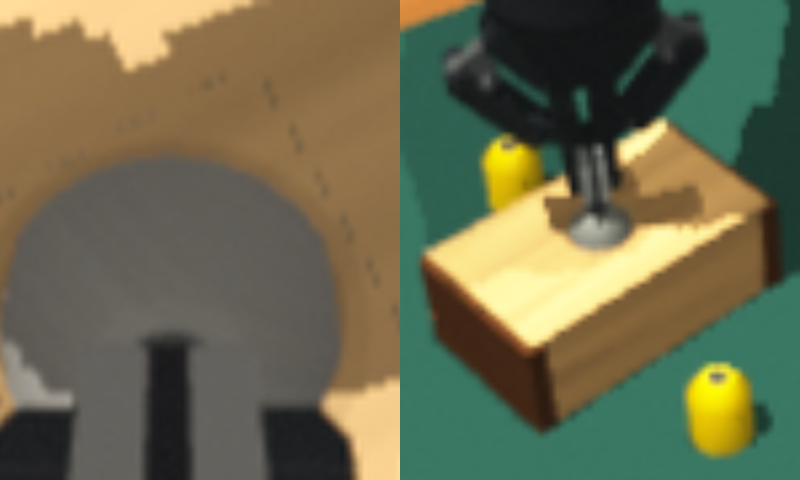

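The fingertips now cover almost all of the flat, so contact is imminent. Going in finer steps.

Call:
{"op": "servo_tool", "data": {
  "moves": [
    [[0,0,0.005],[0,0,0]],
    [[0,0,0.01],[0,0,0]],
    [[0,0,0.015],[0,0,0]],
    [[0,0,0.015],[0,0,0]]
  ]
}}

```text
time: 9.32
position: [0.5526, -0.1343, 0.0609]
tcp_rot: [-0.547, -3.094, 0.0]
force: [0.3, 1.0, 0.0]
width: -0.0004
```

Call:
{"op": "servo_tool", "data": {
  "moves": [
    [[0,0,0.005],[0,0,0]],
    [[0,0,0.01],[0,0,0]],
    [[0,0,0.01],[0,0,0]]
  ]
}}

```text
time: 9.7
position: [0.5526, -0.1343, 0.0596]
tcp_rot: [-0.547, -3.094, 0.0]
force: [-1.0, 0.3, 0.0]
width: 0.0001
```

Call:
{"op": "servo_tool", "data": {
  "moves": [
    [[0,0,0.005],[0,0,0]],
    [[0,0,0.01],[0,0,0]],
    [[0,0,0.015],[0,0,0]],
    [[0,0,0.015],[0,0,0]]
  ]
}}

```text
time: 10.2
position: [0.5526, -0.1343, 0.0579]
tcp_rot: [-0.547, -3.094, 0.0]
force: [0.1, -0.6, -0.8]
width: -0.0
```

Call:
{"op": "servo_tool", "data": {
  "moves": [
    [[0,0,0.005],[0,0,0]],
    [[0,0,0.01],[0,0,0]],
    [[0,0,0.01],[0,0,0]]
  ]
}}

```text
time: 10.58
position: [0.5526, -0.1343, 0.0566]
tcp_rot: [-0.547, -3.094, -0.0]
force: [-0.2, 0.4, -0.0]
width: -0.0003
```

Call:
{"op": "servo_tool", "data": {
  "moves": [
    [[0,0,0.005],[0,0,0]],
    [[0,0,0.01],[0,0,0]],
    [[0,0,0.015],[0,0,0]],
    [[0,0,0.015],[0,0,0]]
  ]
}}

```text
time: 11.08
position: [0.5526, -0.1343, 0.0548]
tcp_rot: [-0.547, -3.094, 0.0]
force: [-0.1, -0.3, 0.2]
width: 0.0002
```

```bash
python3 - <<'E'
from h import *
o=manip.get_obs();print(o['position'],o['force'],o['joint_torque'])
f=np.array([manip.get_obs()['force']]).mean(0)
ims=[np.ascontiguousarray(manip.capture(n)[...,::-1]) for n in('wrist','scene')]
cv2.imwrite('pics/s6.png',ims[1]);cv2.imwrite('pics/w6.png',ims[0])
S0=cv2.imread('pics/scene0.png')
cs=manip.camera_info('scene')
for z in(.06,.071):
    p=cs['R']@np.array([.5515,-.134,z])+cs['t'];print(z,cs['fx']*p[0]/p[2]+cs['cx'],cs['fy']*p[1]/p[2]+cs['cy'])
a=[S0[195:228,243:283],ims[1][195:228,243:283],ims[1][150:228,233:293]]
cv2.imwrite('pics/v6.png',np.hstack([cv2.resize(a[0],(400,330)),cv2.resize(a[1],(400,330))]))
E
```

```text
[ 0.55260287 -0.13426406  0.05484322] [-0.1436212  -0.26406086  0.17090491] [ 1.53757916e-03 -6.83325505e+01  4.86201748e+00 -1.86623615e+01
  8.15352949e-03 -1.23777843e-02  2.33753162e-03]
0.06 262.56011426050134 212.03679846687055
0.071 262.1391116840679 209.04698568266718
```

View pics/v6.png

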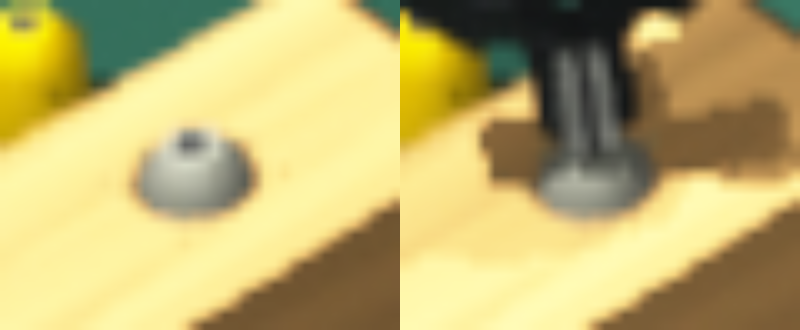

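The tips are now level with the flat, within a couple of mm (tip at scene row ≈212, expected contact ≈211). So the true fingertips sit higher than stated. Continuing finely.

Call:
{"op": "servo_tool", "data": {
  "moves": [
    [[0,0,0.005],[0,0,0]],
    [[0,0,0.01],[0,0,0]],
    [[0,0,0.01],[0,0,0]]
  ]
}}

```text
time: 11.55
position: [0.5526, -0.1343, 0.0536]
tcp_rot: [-0.547, -3.094, 0.0]
force: [-0.1, 0.6, -0.0]
width: 0.0001
```

Call:
{"op": "servo_tool", "data": {
  "moves": [
    [[0,0,0.005],[0,0,0]],
    [[0,0,0.01],[0,0,0]],
    [[0,0,0.01],[0,0,0]]
  ]
}}

```text
time: 11.92
position: [0.5526, -0.1343, 0.0524]
tcp_rot: [-0.547, -3.094, 0.0]
force: [-0.1, 0.1, 0.1]
width: 0.0005
```

Call:
{"op": "servo_tool", "data": {
  "moves": [
    [[0,0,0.005],[0,0,0]],
    [[0,0,0.01],[0,0,0]],
    [[0,0,0.01],[0,0,0]]
  ]
}}

```text
time: 12.3
position: [0.5526, -0.1343, 0.0512]
tcp_rot: [-0.547, -3.094, 0.0]
force: [-1.3, -0.6, -0.2]
width: -0.0001
```

Call:
{"op": "servo_tool", "data": {
  "moves": [
    [[0,0,0.005],[0,0,0]],
    [[0,0,0.01],[0,0,0]],
    [[0,0,0.01],[0,0,0]]
  ]
}}

```text
time: 12.68
position: [0.5527, -0.1343, 0.0503]
tcp_rot: [0.547, 3.093, 0.0]
force: [-0.8, 0.3, 5.6]
width: 0.0
```

Contact: 5.6 N at TCP z≈0.0508, so the shut fingertips really stand about 21 mm behind the reported TCP. Pressing on to the stop.

Call:
{"op": "servo_tool", "data": {
  "moves": [
    [[0,0,0.004],[0,0,0]],
    [[0,0,0.008],[0,0,0]],
    [[0,0,0.012],[0,0,0]],
    [[0,0,0.016],[0,0,0]]
  ]
}}

```text
time: 13.18
position: [0.5527, -0.1343, 0.0483]
tcp_rot: [0.547, 3.093, -0.0]
force: [-1.8, -0.0, 5.0]
width: 0.0001
```

Call:
{"op": "servo_tool", "data": {
  "moves": [
    [[0,0,0.005],[0,0,0]],
    [[0,0,0.005],[0,0,0]]
  ]
}}

```text
time: 13.42
position: [0.5527, -0.1343, 0.0476]
tcp_rot: [0.547, 3.094, -0.0]
force: [-1.9, 0.2, 4.4]
width: 0.0
```

Call:
{"op": "servo_tool", "data": {
  "moves": [
    [[0,0,0.005],[0,0,0]],
    [[0,0,0.005],[0,0,0]]
  ]
}}

```text
time: 13.68
position: [0.5526, -0.1343, 0.047]
tcp_rot: [0.547, 3.094, -0.0]
force: [-0.7, -0.5, 4.9]
width: -0.0001
```

Call:
{"op": "servo_tool", "data": {
  "moves": [
    [[0,0,0.005],[0,0,0]],
    [[0,0,0.005],[0,0,0]]
  ]
}}

```text
time: 13.92
position: [0.5527, -0.1343, 0.0466]
tcp_rot: [0.547, 3.093, 0.0]
force: [-1.9, 0.7, 7.1]
width: -0.0002
```

Call:
{"op": "servo_tool", "data": {
  "moves": [
    [[0,0,0.005],[0,0,0]],
    [[0,0,0.005],[0,0,0]]
  ]
}}

```text
time: 14.18
position: [0.5529, -0.1344, 0.0463]
tcp_rot: [0.547, 3.093, 0.0]
force: [-2.7, 0.4, 10.4]
width: 0.0001
```

10.4 N felt: this is the stop. Letting go gently.

Call:
{"op": "servo_tool", "data": {
  "moves": [
    [[0,0,-0.02],[0,0,0]],
    [[0,0,-0.06],[0,0,0]],
    [[0,0,-0.1],[0,0,0]],
    [[0,0,-0.14],[0,0,0]],
    [[0,0,-0.18],[0,0,0]],
    [[0,0,-0.22],[0,0,0]],
    [[0,0,-0.45],[0,0,0]],
    [[0,0,-0.6],[0,0,0]]
  ]
}}

```text
time: 15.18
position: [0.5528, -0.1343, 0.1188]
tcp_rot: [0.547, 3.093, -0.0]
force: [0.9, -0.0, -0.2]
width: 0.0002
```

Call:
{"op": "servo_tool", "data": {
  "moves": [
    [[0,0,0],[0,0,0]],
    [[0,0,0],[0,0,0]],
    [[0,0,0],[0,0,0]]
  ],
  "fingers": 1
}}

```text
time: 15.55
position: [0.5521, -0.1341, 0.1169]
tcp_rot: [-0.546, -3.092, 0.0]
force: [-0.2, -0.8, -0.1]
width: 0.0544
```

```bash
python3 - <<'E'
from h import *
o=manip.get_obs();print(o['time'],o['position'],o['force'],o['width'])
cw=manip.camera_info('wrist')
ims=[np.ascontiguousarray(manip.capture(n)[...,::-1]) for n in('wrist','scene')]
cv2.imwrite('pics/s7.png',ims[1]);cv2.imwrite('pics/w7.png',ims[0]);np.savez('w7',**cw)
cv2.imwrite('pics/v7.png',np.hstack([ims[0][100:340,150:480],cv2.resize(ims[1][150:230,220:300],(400,240))[:240]]))
E
```

```text
15.55 [ 0.55214044 -0.13412715  0.11692917] [-0.23274796 -0.80728765 -0.1076927 ] 0.054434410504336776
```

View pics/v7.png

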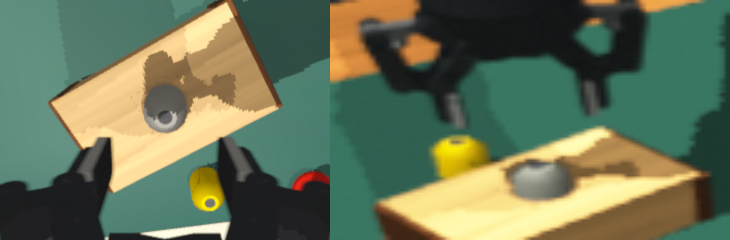

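The die has popped up: in the scene view it is about 13 px tall against 8.5 px before (≈16 mm). In the wrist view its flat is at about (315,217), midway between the open fingers.

```bash
python3 - <<'E'
from h import *
c=dict(np.load('w7.npz'));W=cv2.imread('pics/w7.png')
print(ray(c,[(315,217)],.0875), manip.get_obs()['position'])
g=W[195:235,295:337].max(2);print(g[::3,::2])
E
```

```text
[[ 0.55303001 -0.13333727  0.0875    ]] [ 0.5522895  -0.13421801  0.11712724]
[[176 107  88  88  88  88  90  90  90  91  90  91  91  91  90  90  90  88
   87  90 122]
 [127  89  89  91  91  91  91  92  92  91  92  91  92  91  90  90  90  90
   89  87 113]
 [109  88  91  91  92  92  92  93  93  95  94  91  93  93  92  91  90  89
   88  86 100]
 [ 93  90  90  91  94  95  96  94  94  96  95  95  94  93  93  92  91  90
   88  88  90]
 [104  90  91  93  94  95  98  99  98  98  99  99  99  96  93  92  90  90
   89  89  89]
 [137 106  90  92  95  96 101 101 101  89  84  88  99 106  98  94  93  90
   95  98  91]
 [141 108  90  92  94 101 100  73  53  57  73 100 105 174 153 183  96 114
  110 101  92]
 [146 134 124  97  96 117 118  70  83  87  98 104 105 114 195 195 134 120
  111 102  94]
 [154 153 161 166 115 165 169 109 106 106 105 106 105 121 197 198 141 121
  109  98 195]
 [229 153 154 163 170 192 198 177 127 108 105 107 135 192 197 176 128 117
  104 113 219]
 [244 238 151 151 162 170 187 197 196 195 195 196 196 196 162 134 120 107
  157 239 255]
 [243 243 240 194 150 150 156 163 172 174 174 171 150 139 130 119 121 220
  255 255 255]
 [244 244 244 241 238 228 178 152 146 144 142 138 133 167 207 240 255 255
  255 255 255]
 [249 251 255 245 247 254 255 245 233 253 253 254 255 255 255 255 255 255
  255 255 255]]
```

Call:
{"op": "servo_tool", "data": {
  "moves": [
    [[0,0.008,0.1],[0,0,0]],
    [[0,0.008,0.25],[0,0,0]],
    [[0,0.008,0.4],[0,0,0]],
    [[0,0.008,0.5],[0,0,0]],
    [[0,0.008,0.58],[0,0,0]],
    [[0,0.008,0.63],[0,0,0]],
    [[0,0.008,0.63],[0,0,0]]
  ],
  "fingers": 1
}}

```text
time: 16.52
position: [0.5529, -0.1334, 0.0419]
tcp_rot: [-0.547, -3.093, 0.0]
force: [-0.2, 0.4, 0.4]
width: 0.0851
```

Call:
{"op": "servo_tool", "data": {
  "moves": [
    [[0,0,0],[0,0,0]],
    [[0,0,0],[0,0,0]],
    [[0,0,0],[0,0,0]],
    [[0,0,0],[0,0,0]],
    [[0,0,0],[0,0,0]]
  ],
  "fingers": -1,
  "squeeze": 30
}}

```text
time: 17.15
position: [0.5531, -0.1335, 0.0425]
tcp_rot: [0.547, 3.093, -0.0]
force: [-0.6, -0.2, 4.6]
width: 0.0301
```

Width 30 mm (<32) and 4.6 N upward: the pads may be biting on the taper. Looking before lifting.

```bash
python3 - <<'E'
from h import *
S=np.ascontiguousarray(manip.capture('scene')[...,::-1]);cv2.imwrite('pics/s8.png',S)
o=manip.get_obs();print(o['position'],o['force'],o['width'])
cs=manip.camera_info('scene')
for z in(.06,.065,.071,.077,.087):
    p=cs['R']@np.array([.5525,-.1335,z])+cs['t'];print(z,cs['fx']*p[0]/p[2]+cs['cx'],cs['fy']*p[1]/p[2]+cs['cy'])
cv2.imwrite('pics/v8.png',cv2.resize(S[180:225,235:290],None,fx=13,fy=13,interpolation=cv2.INTER_CUBIC))
E
```

```text
[ 0.55311179 -0.13356883  0.04242344] [-0.87363255 -0.81737536  3.67559007] 0.030622978180514685
0.06 262.8948435121544 212.17228851979957
0.065 262.7052185169595 210.81841350346878
0.071 262.47604880635623 209.18219911429108
0.077 262.24509261893155 207.5332297276344
0.087 261.8561385833999 204.7561952408771
```

View pics/v8.png

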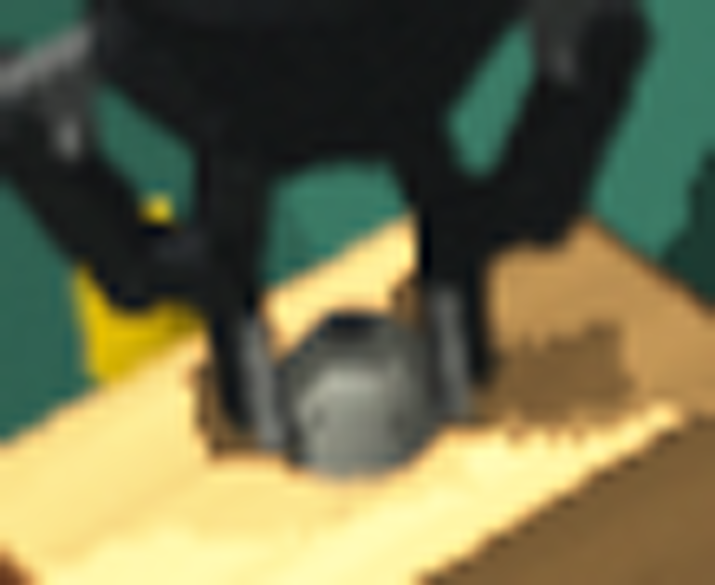

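The picture shows both fingers around the cylinder, with tips at rows ≈213, i.e. about 4 mm above the rack top. This is a grip on the straight part, so lifting.

Call:
{"op": "servo_tool", "data": {
  "moves": [
    [[0,0,0],[0,0,0]],
    [[0,0,-0.03],[0,0,0]],
    [[0,0,-0.08],[0,0,0]],
    [[0,0,-0.15],[0,0,0]],
    [[0,0,-0.25],[0,0,0]],
    [[0,0,-0.4],[0,0,0]],
    [[0,0,-0.55],[0,0,0]],
    [[0,0,-0.55],[0,0,0]]
  ],
  "squeeze": 40
}}

```text
time: 18.2
position: [0.554, -0.1335, 0.1099]
tcp_rot: [0.546, 3.091, 0.0]
force: [0.3, -0.7, -2.1]
width: 0.03
```

```bash
python3 - <<'E'
from h import *
from scipy.spatial.transform import Rotation as Ro
o=manip.get_obs();print(o['time'],o['position'],o['force'],o['width'])
W=np.ascontiguousarray(manip.capture('wrist')[...,::-1]);cv2.imwrite('pics/w9.png',W)
T=cv2.imread('pics/top0.png');ct=manip.camera_info('top')
# base in top view: dark block top, fitted by min-area rect; seat disc (z .046)
h=cv2.cvtColor(T,cv2.COLOR_BGR2HSV).astype(int)
m=((h[...,1]<60)&(h[...,2]<130)).astype(np.uint8);w=np.zeros_like(m);w[175:250,208:282]=m[175:250,208:282]
n,l,st,ce=cv2.connectedComponentsWithStats(w);print(st[1:][:4].tolist())
k=cv2.findContours((l==1+st[1:,4].argmax()).astype(np.uint8),0,1)[0][0]
r=cv2.minAreaRect(k);print('top dark',r,ray(ct,[r[0]],.06))
m=((h[...,1]<60)).astype(np.uint8);w=np.zeros_like(m);w[175:250,208:282]=m[175:250,208:282]
k=max(cv2.findContours(w,0,1)[0],key=cv2.contourArea);r=cv2.minAreaRect(k);print('all',r);
P=ray(ct,[r[0]],.012);print('flange',P)
W1=cv2.imread('pics/w1.png')
print('die col/wrist gray',W[215:245:5,290:340:6].max(2).tolist())
E
```

```text
18.2 [ 0.55396151 -0.13350204  0.10992267] [ 0.28931967 -0.69060952 -2.10422618] 0.03003053487248308
[[259, 185, 1, 1, 1], [220, 191, 46, 44, 1153], [214, 203, 2, 3, 3], [217, 210, 1, 1, 1]]
top dark ((241.98973083496094, 212.77740478515625), (35.33877182006836, 37.73883056640625), 65.55604553222656) [[0.5449309  0.22663233 0.06      ]]
all ((244.99612426757812, 213.09854125976562), (52.68310546875, 49.478607177734375), 65.69544982910156)
flange [[0.54863318 0.22846178 0.012     ]]
die col/wrist gray [[232, 122, 92, 94, 92, 93, 93, 175, 193], [245, 92, 93, 94, 93, 93, 94, 92, 255], [152, 92, 93, 93, 94, 95, 93, 94, 100], [93, 94, 94, 95, 94, 94, 96, 94, 91], [94, 95, 95, 95, 96, 96, 95, 96, 93], [94, 95, 95, 97, 97, 96, 96, 95, 95]]
```

Held: −2.1 N is the die's weight. Moving towards the base, stopping 60 mm short so that the wrist camera can see the bore.

Call:
{"op": "servo_tool", "data": {
  "moves": [
    [[0.1,0.4,0],[0,0,0]],
    [[0.19,0.8,0],[0,0,0]],
    [[0.19,0.94,0],[0,0,0]]
  ]
}}

```text
time: 18.62
position: [0.5698, -0.0154, 0.1073]
tcp_rot: [-0.539, -3.093, -0.002]
force: [0.1, -1.0, -3.2]
width: 0.0298
```

Call:
{"op": "servo_tool", "data": {
  "moves": [
    [[0.1,0.4,0],[0,0,0]],
    [[0.19,0.8,0],[0,0,0]],
    [[0.19,0.94,0],[0,0,0]]
  ]
}}

```text
time: 19.0
position: [0.587, 0.0979, 0.1073]
tcp_rot: [-0.54, -3.093, -0.001]
force: [-0.6, -0.4, -2.0]
width: 0.0301
```

Call:
{"op": "servo_tool", "data": {
  "moves": [
    [[0.1,0.4,0],[0,0,0]],
    [[0.19,0.8,0],[0,0,0]],
    [[0.19,0.94,0],[0,0,0]],
    [[0.19,0.94,0],[0,0,0]],
    [[0.19,0.94,0],[0,0,0]]
  ]
}}

```text
time: 19.62
position: [0.6047, 0.2051, 0.1079]
tcp_rot: [-0.551, -3.093, 0.003]
force: [-0.6, -1.1, -2.4]
width: 0.0302
```

```bash
python3 - <<'E'
from h import *
o=manip.get_obs();c=manip.camera_info('wrist')
W=np.ascontiguousarray(manip.capture('wrist')[...,::-1]);cv2.imwrite('pics/w10.png',W)
print(o['time'],o['position'],o['force'],o['width'],o['tcp_rot'])
# expected pixel of seat
p=c['R']@np.array([.551,.229,.046])+c['t'];u,v=c['fx']*p[0]/p[2]+c['cx'],c['fy']*p[1]/p[2]+c['cy'];print(u,v)
h=cv2.cvtColor(W,cv2.COLOR_BGR2HSV).astype(int)
m=((h[...,1]>100)&(h[...,0]>12)&(h[...,0]<32)&(h[...,2]>60)).astype(np.uint8)
n,l,st,ce=cv2.connectedComponentsWithStats(m)
for i in range(1,n):
    if st[i,4]>60:print(st[i],ce[i])
print('die gray', [ (y,W[y,300:332:3].max(1).tolist()) for y in range(190,250,6)])
E
```

```text
19.625 [0.60473709 0.20506139 0.10794576] [-0.62266993 -1.12448331 -2.42429777] 0.030221073190914965 [-5.50799674e-01 -3.09276447e+00  3.02441554e-03]
318.9691151819909 125.92387016207385
[637   0   3  33  63] [638.38095238  12.28571429]
[ 300  105   43   44 1297] [321.01156515 126.76407093]
[ 460  247  117  101 5190] [521.65028902 297.67398844]
[  0 271  17  26 144] [  5.69444444 283.04861111]
[   2  326   58   49 1665] [ 30.77957958 349.7045045 ]
[ 566  335   74   65 2567] [614.47487339 364.7276977 ]
die gray [(190, [62, 63, 64, 64, 63, 63, 64, 63, 63, 62, 62]), (196, [181, 65, 62, 62, 64, 62, 62, 63, 62, 62, 65]), (202, [209, 208, 196, 90, 99, 77, 62, 64, 65, 63, 63]), (208, [155, 209, 210, 211, 206, 136, 101, 66, 63, 64, 155]), (214, [129, 106, 106, 108, 107, 107, 108, 108, 108, 140, 192]), (220, [106, 108, 107, 107, 107, 108, 107, 109, 110, 109, 107]), (226, [108, 108, 108, 109, 108, 108, 109, 107, 109, 109, 108]), (232, [109, 107, 109, 109, 109, 110, 110, 109, 111, 111, 110]), (238, [110, 111, 111, 110, 112, 111, 110, 111, 111, 110, 109]), (244, [111, 111, 113, 113, 113, 113, 113, 112, 112, 112, 111])]
```

```bash
python3 - <<'E'
from h import *
o=manip.get_obs();c=manip.camera_info('wrist');W=cv2.imread('pics/w10.png')
p,s=blob(W,(321,127),30,lambda h:(h[...,1]>100)&(h[...,0]>12)&(h[...,0]<32)&(h[...,2]>60));P=ray(c,[p],.046)[0]
print(p,s,P);P[2]=o['position'][2];print(rel(P))
# flat-ground check: measure by grey flange centre? rack die in same way at w1 with flat z .071
c1=manip.camera_info('top');print(o['q'])
E
```

```text
[320.95643425 126.89424324] [42.94143677 44.33153152] [0.55219929 0.23024005 0.046     ]
[ 4.83277055e-01  4.48854856e-02 -1.59123929e-04]
[-0.53695951  0.63129164  0.22425305  1.66780044 -0.1719297   0.86275125
  0.9757262 ]
```

Call:
{"op": "servo_tool", "data": {
  "moves": [
    [[0.3,0.045,0],[0,0,0]],
    [[0.483,0.045,0],[0,0,0]],
    [[0.483,0.045,0.1],[0,0,0]],
    [[0.483,0.045,0.25],[0,0,0]],
    [[0.483,0.045,0.35],[0,0,0]],
    [[0.483,0.045,0.35],[0,0,0]],
    [[0.483,0.045,0.35],[0,0,0]]
  ]
}}

```text
time: 20.55
position: [0.5526, 0.2325, 0.0665]
tcp_rot: [0.548, 3.093, 0.0]
force: [-0.0, -0.7, -2.1]
width: 0.0301
```

```bash
python3 - <<'E'
from h import *
o=manip.get_obs();print(o['position'],o['tcp_rot'],o['force'],rel([.5522,.2302,.0565]))
E
```

```text
[0.55261352 0.23252342 0.06647726] [5.47626835e-01 3.09299324e+00 1.17786055e-04] [-0.00584817 -0.7057859  -2.14463282] [-0.00337197 -0.01938128  0.08314237]
```

Call:
{"op": "servo_tool", "data": {
  "moves": [
    [[-0.003,-0.019,0],[0,0,0]],
    [[-0.003,-0.019,0.03],[0,0,0]],
    [[-0.003,-0.019,0.06],[0,0,0]],
    [[-0.003,-0.019,0.075],[0,0,0]],
    [[-0.003,-0.019,0.09],[0,0,0]],
    [[-0.003,-0.019,0.09],[0,0,0]]
  ]
}}

```text
time: 21.3
position: [0.5517, 0.2306, 0.0554]
tcp_rot: [0.547, 3.094, -0.0]
force: [-0.0, -0.4, -0.8]
width: 0.0297
```

Call:
{"op": "servo_tool", "data": {
  "moves": [
    [[0,0,0.01],[0,0,0]],
    [[0,0,0.02],[0,0,0]],
    [[0,0,0.025],[0,0,0]]
  ]
}}

```text
time: 21.68
position: [0.5519, 0.2301, 0.0524]
tcp_rot: [0.547, 3.093, -0.001]
force: [2.1, -2.6, 0.1]
width: 0.0302
```

Call:
{"op": "servo_tool", "data": {
  "moves": [
    [[0,0,0.01],[0,0,0]],
    [[0,0,0.02],[0,0,0]],
    [[0,0,0.02],[0,0,0]]
  ]
}}

```text
time: 22.05
position: [0.5518, 0.2302, 0.0498]
tcp_rot: [0.547, 3.093, -0.001]
force: [1.1, -6.1, -1.0]
width: 0.0301
```

It is in the bore with a wall push towards −y, so easing 0.7 mm that way while descending.

Call:
{"op": "servo_tool", "data": {
  "moves": [
    [[-0.002,-0.006,0],[0,0,0]],
    [[-0.002,-0.006,0.008],[0,0,0]],
    [[-0.002,-0.006,0.016],[0,0,0]],
    [[-0.002,-0.006,0.02],[0,0,0]]
  ]
}}

```text
time: 22.55
position: [0.5516, 0.2299, 0.0476]
tcp_rot: [0.547, 3.094, -0.0]
force: [2.0, -2.7, 1.2]
width: 0.0301
```

Call:
{"op": "servo_tool", "data": {
  "moves": [
    [[-0.003,-0.003,0],[0,0,0]],
    [[-0.003,-0.003,0.008],[0,0,0]],
    [[-0.003,-0.003,0.016],[0,0,0]],
    [[-0.003,-0.003,0.02],[0,0,0]]
  ]
}}

```text
time: 23.05
position: [0.5517, 0.2296, 0.045]
tcp_rot: [-0.546, -3.093, -0.0]
force: [1.7, -0.2, -1.6]
width: 0.0302
```

Call:
{"op": "servo_tool", "data": {
  "moves": [
    [[-0.003,0,0.008],[0,0,0]],
    [[-0.003,0,0.014],[0,0,0]],
    [[-0.003,0,0.014],[0,0,0]]
  ]
}}

```text
time: 23.42
position: [0.5518, 0.2295, 0.0433]
tcp_rot: [-0.546, -3.093, 0.0]
force: [0.5, 0.7, -1.9]
width: 0.0298
```

Call:
{"op": "servo_tool", "data": {
  "moves": [
    [[0,0,0.005],[0,0,0]],
    [[0,0,0.01],[0,0,0]],
    [[0,0,0.01],[0,0,0]]
  ]
}}

```text
time: 23.8
position: [0.5521, 0.2295, 0.0425]
tcp_rot: [-0.547, -3.094, -0.0]
force: [-1.3, 0.3, 2.7]
width: 0.0294
```

On the seat (2.7 N up). Releasing, rising, shutting the fingers.

Call:
{"op": "servo_tool", "data": {
  "moves": [
    [[0,0,0],[0,0,0]],
    [[0,0,0],[0,0,0]],
    [[0,0,0],[0,0,0]],
    [[0,0,0],[0,0,0]],
    [[0,0,-0.2],[0,0,0]],
    [[0,0,-0.45],[0,0,0]],
    [[0,0,-0.6],[0,0,0]],
    [[0,0,-0.6],[0,0,0]]
  ],
  "fingers": 1
}}

```text
time: 24.8
position: [0.553, 0.2296, 0.1155]
tcp_rot: [0.546, 3.092, 0.003]
force: [0.1, -0.1, -0.4]
width: 0.0854
```

```bash
python3 - <<'E'
from h import *
o=manip.get_obs();c=manip.camera_info('wrist');W=np.ascontiguousarray(manip.capture('wrist')[...,::-1]);cv2.imwrite('pics/w11.png',W)
print(o['time'],o['position'],o['force'],o['width'])
for z in(.06,.087):
    p=c['R']@np.array([.5518,.2297,z])+c['t'];print(z,c['fx']*p[0]/p[2]+c['cx'],c['fy']*p[1]/p[2]+c['cy'])
np.set_printoptions(linewidth=200)
print(W[185:240:3,285:345:3].max(2))
h=cv2.cvtColor(W,cv2.COLOR_BGR2HSV)[185:240,285:345];print('brass px',((h[...,1]>100)&(h[...,0]<32)).sum())
E
```

```text
24.8 [0.55301831 0.22961702 0.11552346] [ 0.14893124 -0.10741653 -0.36312697] 0.08538328468762803
0.06 313.0031365891301 203.1624922918682
0.087 312.8766787882914 214.84609913880246
[[ 58  59  60  60  59  58  87 100 101 101 101 102 100  86  56  59  58  59 113 118]
 [ 61  59  60  59  64  98 100 101 103 103 103 102 102 101  97  56  59  59  61  70]
 [ 59  59  59  56  98 101 101 100 102 107 102 103 104 102 101  96  55  59  60  58]
 [ 63  60  58  58 100 101 102 103 104 108 105 104 104 102 102 100  70  57  58  61]
 [115  78  56  83 102 105 104 104 106 106 105 106 104 104 103 101  91  54  61 110]
 [127 119  77  99 102 105 108 105 107 108 107 106 105 105 103 101  97  55  59 113]
 [122 120  85  99 104 105 107 110 107 110 109 108 105 104 104 102  99  58  82 116]
 [123 123  87 100 103 107 108 112 116 113 112 112 110 105 103 100  99  59  65 119]
 [123 121 101 137 138 144 166 142 100  66  66  98 112 108 105 101 103  65 112 115]
 [118 119 106 162 172 183 216 215 118  90  60  71 109 118 130 116 110 107 116 118]
 [120 122 124 163 174 184 218 190 119 118 116 120 179 214 140 124 107 128 137 133]
 [123 126 121 158 175 184 214 213 122 120 120 119 209 208 139 121 106 136 136 139]
 [125 123 120 123 163 179 192 215 198 143 141 195 215 165 135 116 125 135 138 138]
 [123 121 119 119 132 166 179 192 212 214 215 209 175 143 122 126 136 138 138 136]
 [120 119 119 120 121 129 153 166 176 174 170 155 141 128 127 136 139 139 136 136]
 [118 119 120 121 122 120 121 131 141 143 143 136 129 135 136 138 138 136 136 135]
 [120 121 121 126 119 123 130 135 133 137 138 132 135 136 137 137 137 136 136 134]
 [131 133 139 138 138 138 136 136 138 132 130 134 136 137 137 137 135 135 134 135]
 [138 140 137 139 138 136 137 138 137 137 136 136 137 137 137 136 135 134 135 134]]
brass px 0
```

The die stands upright in the base bore: ring centre at (313.7,216), expected (312.9,214.8), with no brass showing. Shutting the fingers and pressing.

Call:
{"op": "servo_tool", "data": {
  "moves": [
    [[0.006,0,0],[0,0,0]],
    [[0.006,0,0],[0,0,0]],
    [[0.006,0,0],[0,0,0]],
    [[0.006,0,0],[0,0,0]],
    [[0.006,0,0.15],[0,0,0]],
    [[0.006,0,0.28],[0,0,0]],
    [[0.006,0,0.35],[0,0,0]],
    [[0.006,0,0.36],[0,0,0]]
  ],
  "fingers": -1
}}

```text
time: 25.85
position: [0.5512, 0.2294, 0.0704]
tcp_rot: [-0.547, -3.093, 0.001]
force: [0.2, 1.0, 0.1]
width: 0.0
```

Call:
{"op": "servo_tool", "data": {
  "moves": [
    [[0,0,0.01],[0,0,0]],
    [[0,0,0.02],[0,0,0]],
    [[0,0,0.03],[0,0,0]],
    [[0,0,0.04],[0,0,0]],
    [[0,0,0.05],[0,0,0]],
    [[0,0,0.06],[0,0,0]],
    [[0,0,0.06],[0,0,0]]
  ]
}}

```text
time: 26.72
position: [0.5516, 0.2296, 0.064]
tcp_rot: [0.546, 3.094, 0.0]
force: [-0.3, 0.0, 3.7]
width: -0.0
```

Call:
{"op": "servo_tool", "data": {
  "moves": [
    [[0,0,0.01],[0,0,0]],
    [[0,0,0.02],[0,0,0]],
    [[0,0,0.03],[0,0,0]],
    [[0,0,0.04],[0,0,0]],
    [[0,0,0.05],[0,0,0]],
    [[0,0,0.06],[0,0,0]]
  ]
}}

```text
time: 27.48
position: [0.5516, 0.2296, 0.0566]
tcp_rot: [0.547, 3.094, 0.0]
force: [0.1, 0.1, 4.2]
width: -0.0002
```

Call:
{"op": "servo_tool", "data": {
  "moves": [
    [[0,0,0.01],[0,0,0]],
    [[0,0,0.02],[0,0,0]],
    [[0,0,0.03],[0,0,0]],
    [[0,0,0.04],[0,0,0]],
    [[0,0,0.05],[0,0,0]],
    [[0,0,0.055],[0,0,0]]
  ]
}}

```text
time: 28.22
position: [0.5516, 0.2296, 0.05]
tcp_rot: [0.547, 3.094, 0.0]
force: [0.3, 0.3, 5.8]
width: 0.0
```

Call:
{"op": "servo_tool", "data": {
  "moves": [
    [[0,0,0.005],[0,0,0]],
    [[0,0,0.01],[0,0,0]],
    [[0,0,0.015],[0,0,0]],
    [[0,0,0.015],[0,0,0]]
  ]
}}

```text
time: 28.72
position: [0.5516, 0.2296, 0.0483]
tcp_rot: [0.547, 3.094, 0.0]
force: [-0.1, 0.3, 4.2]
width: 0.0002
```

Call:
{"op": "servo_tool", "data": {
  "moves": [
    [[0,0,0.005],[0,0,0]],
    [[0,0,0.005],[0,0,0]]
  ]
}}

```text
time: 28.98
position: [0.5515, 0.2296, 0.0477]
tcp_rot: [0.547, 3.094, 0.0]
force: [-0.0, 0.1, 4.8]
width: -0.0002
```

Call:
{"op": "servo_tool", "data": {
  "moves": [
    [[0,0,0.005],[0,0,0]],
    [[0,0,0.005],[0,0,0]]
  ]
}}

```text
time: 29.22
position: [0.5515, 0.2296, 0.0471]
tcp_rot: [0.547, 3.094, 0.0]
force: [-0.6, -0.8, 5.8]
width: -0.0001
```

Call:
{"op": "servo_tool", "data": {
  "moves": [
    [[0,0,0.005],[0,0,0]],
    [[0,0,0.005],[0,0,0]]
  ]
}}

```text
time: 29.48
position: [0.5516, 0.2296, 0.0466]
tcp_rot: [0.547, 3.093, 0.0]
force: [-0.2, 0.0, 6.4]
width: -0.0001
```

Call:
{"op": "servo_tool", "data": {
  "moves": [
    [[0,0,0.005],[0,0,0]],
    [[0,0,0.005],[0,0,0]]
  ]
}}

```text
time: 29.72
position: [0.5517, 0.2296, 0.0463]
tcp_rot: [0.547, 3.093, 0.001]
force: [-1.0, 0.7, 8.3]
width: 0.0001
```

Call:
{"op": "servo_tool", "data": {
  "moves": [
    [[0,0,0.003],[0,0,0]],
    [[0,0,0.003],[0,0,0]]
  ]
}}

```text
time: 29.98
position: [0.5518, 0.2296, 0.0462]
tcp_rot: [0.547, 3.093, 0.001]
force: [-1.4, -0.2, 10.8]
width: 0.0
```

Stop felt (10.8 N). Letting go, then checking.

Call:
{"op": "servo_tool", "data": {
  "moves": [
    [[0,0,-0.02],[0,0,0]],
    [[0,0,-0.05],[0,0,0]],
    [[0,0,-0.08],[0,0,0]],
    [[0,0,-0.11],[0,0,0]],
    [[0,0,-0.2],[0,0,0]],
    [[0,0,-0.4],[0,0,0]],
    [[0,0,-0.6],[0,0,0]],
    [[0,0,-0.6],[0,0,0]]
  ]
}}

```text
time: 30.98
position: [0.5527, 0.2299, 0.1198]
tcp_rot: [0.546, 3.091, 0.003]
force: [-0.0, 1.2, 0.0]
width: -0.0
```

Call:
{"op": "servo_tool", "data": {
  "moves": [
    [[-0.3,0,-0.3],[0,0,0]],
    [[-0.5,0,-0.5],[0,0,0]],
    [[-0.5,0,-0.5],[0,0,0]],
    [[-0.5,0,-0.5],[0,0,0]],
    [[-0.5,0,-0.5],[0,0,0]]
  ]
}}

```text
time: 31.6
position: [0.6065, 0.2095, 0.1764]
tcp_rot: [-0.545, -3.092, 0.001]
force: [-0.4, -0.0, 0.1]
width: -0.0002
```

```bash
python3 - <<'E'
from h import *
o=manip.get_obs();c=manip.camera_info('wrist');W=np.ascontiguousarray(manip.capture('wrist')[...,::-1]);cv2.imwrite('pics/w12.png',W)
S=np.ascontiguousarray(manip.capture('scene')[...,::-1]);cv2.imwrite('pics/s12.png',S)
print(o['time'],o['position'],o['force'])
cs=manip.camera_info('scene')
for n,k in(('wrist',c),('scene',cs)):
  for z in(.06,.071,.087):
    p=k['R']@np.array([.5518,.2297,z])+k['t'];print(n,z,(k['fx']*p[0]/p[2]+k['cx']).round(1),(k['fy']*p[1]/p[2]+k['cy']).round(1))
np.set_printoptions(linewidth=220)
p=c['R']@np.array([.5518,.2297,.071])+c['t'];u,v=int(c['fx']*p[0]/p[2]+c['cx']),int(c['fy']*p[1]/p[2]+c['cy'])
print(u,v);print(W[v-24:v+25:3,u-24:u+25:2].max(2))
print('scene');print(S[150:184,356:378].max(2))
E
```

```text
31.6 [0.60645297 0.20948367 0.17636104] [-0.42563894 -0.00532062  0.12864762]
wrist 0.06 314.3 124.0
wrist 0.071 314.2 124.5
wrist 0.087 314.2 125.2
scene 0.06 366.3 167.5
scene 0.071 366.6 164.6
scene 0.087 367.0 160.3
314 124
[[126 129 127 125 125 128 132 147 146 136 147 145 141 143 144 131 133 142 145 146 144 143 142 143 143]
 [130 127 123 125 128 126 127 137 135 147 140 139 138 139 138 139 142 129 144 143 143 142 144 141 140]
 [126 125 128 129 127 127 122 120 105 113 106 109 104  94 106 111 123 128 141 142 144 143 141 142 145]
 [126 128 128 128 127 122  99  96 111 131 137 139 138 136 133 129 119 102 107 126 136 142 143 144 144]
 [130 127 128 123 116  91  97 144 147 148 160 161 161 157 154 147 140 132 122 105 118 132 144 145 143]
 [129 127 124 115  92 127 152 159 164 169 169 166 200 204 175 162 155 147 134 122  97 125 143 143 144]
 [128 120 127  95  81 151 165 171 177 193 225 227 237 243 249 246 196 155 145 134 121 119 133 145 144]
 [126 129 119  85 131 162 171 179 196 226 213 140 127 125 156 232 247 180 155 139 125  92 127 142 142]
 [127 126 110  86 149 166 175 185 214 225 148 12
[... 3280 characters left out ...]
3  66  74  78  80  83  82  82  82  83  80  82  82  76  51  30]
 [ 48  48  49  49  50  48  47  49  55  65  66  75  78  79  83  82  83  83  79  60  31  30]
 [ 49  48  48  48  49  47  48  49  49  48  49  57  64  66  73  80  80  79  65  37  31  31]
 [ 47  49  49  47  48  48  48  48  47  48  48  49  50  49  55  65  67  65  42  30  29  31]
 [ 49  50  49  48  48  48  48  48  49  49  47  49  48  47  47  48  48  44  31  30  31  30]
 [ 48  48  50  48  46  48  50  48  49  49  48  49  49  47  48  47  47  38  30  31  31  31]
 [ 48  49  50  48  49  48  48  49  48  48  47  47  48  50  48  48  44  37  31  30  31  31]
 [ 48  49  49  50  49  48  48  49  47  49  48  48  47  49  49  48  46  36  31  30  31  33]]
```

Scene view: the die spans rows 162 to 171 (9 px, the same as when it was locked in the rack). Its flat is at row ≈164, and z = 0.071 predicts 164.6, so it is locked. Handing in.

```bash
python3 -c "
from rig import manip
print(manip.sign_off())"
```

```text
the job is handed in; nothing more can be done
None
```

The die is out of the rack and locked down in the setting base, and I handed the job in at about 32 s of the 59 s allowed. I pressed it in the rack until it popped up, gripped it by its straight part, lifted it out, set it in the base bore and pressed it to the stop.

- **Press forces:** the readings I let go at were 10.4 N in the rack and 10.8 N in the base, slightly over the 9 to 10 N advised. With the die's 2 N weight that is about 13 N on each seat, under the 18 N limit.
- **Locked in the base:** the die's flat top appears at scene-camera row 164, where a locked die should be at 164.6 and a raised one at 160.3. The die shows about 9 px tall, against 8.5 px when it was locked in the rack.
- **Robot clear:** the arm was well above the base with no force on the tool when I handed in.
- **Not checked:** I did not photograph the spool, bottle and hammer again at the end. The arm passed well above or clear of them, and no unexpected force showed up.

- **Disagreed with the description:** the shut fingertips met the die with the tool point about 35 mm lower than the given 14 mm fingertip distance implies. I made the contacts by feel and by camera instead.
- **Grip width:** the opening read 30 mm on the 32 mm die, but the grip held.
- **Insertion:** the die rubbed the bore wall with up to about 6 N sideways on the way in, until I shifted it about 0.7 mm.

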